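Re-clamp a board gently in a ratchet clamp

ROBOT

A 6-joint arm with a two-finger parallel gripper is mounted at the origin on a cart in front of the work surface, level with it; the furniture and walls round the work are solid. World frame = base frame: x ahead of the robot, y to its left, z up, the work surface at z = 0. Lengths are in mm, angles in rad, forces in N, time in s.
With the tool pointing down it reaches from about 425 to 950 mm from the base axis. Payload 14.7 kg.
Tool frame: the origin (TCP) lies midway between the tips of the shut fingers; the grasp point (between the pads) lies 19 mm behind it; z points along the fingers, y is the line along which they close (so a half turn about z gives the same grasp; the last joint's range is limited). The gripper opens to 85 mm and grips with 20 to 120 N. Pads are 22 mm wide; open, the fingers measure 114 mm over their backs; the gripper's body (76 mm by 85 mm) begins 54 mm behind the grasp point. The pads swing forward as they close: fully open they stand 13 mm farther back than shut.
Start: joints at [-1.327, 0.48, 1.596, -0, 1.065, -0.047], TCP at [186.384, -622.699, 231.297] pointing down, gripper open.
Joint ranges: [-2.75, 2.75], [-0.82, 2.05], [0.23, 2.67], [-1.56, 4.7], [0.09, 2.69], [-2.92, 2.92]. Speed limits (rad/s): [1.89, 1.89, 2.39, 3.01, 3.01, 3.01].

INTERFACE

Orientations are given as a unit quaternion [x, y, z, w].
In Python, from station import robot gives the robot as it stands.
- The arm moves only by the tool carry_out, never from a script. Its argument "moves" is one flat list of numbers, 7 for each row, row after row: the shift along the tool's x, y, z in units of 40 mm (1.0 is 40 mm), then the turn, a rotation vector about the tool's x, y, z in units of 6 degrees (1.0 is 6 degrees), then the finger opening in mm, from 0 to 85.4. A call has 1 to 10 rows; each row is the pose to reach, as a shift and turn from the pose commanded when the call began, along the tool's axes at that moment; what a row does not reach only later rows make up. A row lasts 1/10 s, in which the tool goes at most 50 mm and 8.59 degrees, less where a joint would pass 70% of its speed; a pose out of reach is approached as far as the arm can. A call with a gripper value outside its range is refused whole. The fingers move at their own pace and stop on an object; "force" is the grip in N (left out, the last holds). Time passes only in rows, so rows that repeat a pose let the fingers close. It gives the time, the measured TCP pose, the force, the opening and the grip force at its end, in the units of the state.
- robot.get_obs(): the state, without advancing time (a new reading comes with each control period).
- robot.snapshot(name): name is "side" or "top" or "wrist"; returns a dict with "pixels" (400x640x3 uint8, blue, green, red), "K" (3x3 intrinsics, pixels), "eye" and "rotation" of the camera in the world. Camera axes: x right, y down, z forward; pixel columns grow to the right and rows downward; lengths in mm; the calibration is good to about 2 mm. A picture is of the moment at which its call begins. There is no depth.
- robot.hand_in(): hands the job in; it is judged then, once.
The state is a dict: "clock": time; "joint_positions": joint angles; "joint_velocities": joint speeds; "joint_torque": joint torques, N m; "tool_pos": TCP position; "tool_rot": TCP orientation; "ft_force": force on the tool from outside, world axes, zero at the start; "wrist_torque": the same for the moment, N m; "width": finger opening in mm; "finger_force": force on a finger pad.
Only numpy, scipy, OpenCV 4.12 (cv2) and the standard library are available. Lean on these libraries where they do the work, as an engineer would, in place of code of your own. Each camera call takes 0.05 s, during which the arm holds its last target. There are 200 camera calls.

TASK

The wood in the ratchet clamp on the bench is gripped far too hard. Free the pawl by throwing its ball-ended lever over, wind the T-knob right back to its stop, and throw the lever back so that the pawl drops into the teeth; then wind the knob forward, click by click, until the wood is snugly held with about 10 newtons, and leave the pawl holding it. Do not turn back against the pawl or force anything, keep the wood where it lies in the clamp, and leave the other things alone.

Things in the scene. Friction and masses are not known exactly. Their poses are not given: they have to be found in the camera images.
- clamp: grey clamp frame, fixed to the bench: base plate 320x190x12 mm (x -128..193, y -100..90 mm). Origin on the knob's upright axis at bench height; x points from knob to fence, z up. Ratchet wheel 92 mm wide, saw teeth on its upper face, tops at z 54 mm. The pawl's pivot bar lies along y at x -64, z 56 mm, from y 20 to -91 mm, on two posts
- wheel: ratchet wheel with stem and T-knob; origin as the frame's. Drives the jaw by a spring: past first touch of the wood each radian adds 28 N of grip, and the knob resists with 0.012 N m per N of grip, plus drag: 0.1 N m per rad/s and friction 0.02 to 0.07 N m (unwinding, a brake makes it 0.03 to 0.5, unknown). First touch is at an unknown angle (0.1 to 0.95 rad) and must be felt
- knob_grip (a point): centre of the T-knob's black bar, 120 mm over the bench on the wheel axis: 66 long (this point's x axis), 18 wide (y axis), 27 mm high (z 105 to 132 mm). Turns with the wheel. Nothing else within 70 mm of the axis is higher than 95 mm. While the hand holds the knob still, most of the friction fades from the torque that is felt
- knob_turn (a joint): turn of knob and wheel, rad; grows clockwise from above = tightening; 0 = fully unwound stop, bar along the frame's x axis. The pawl clicks in at every multiple of 0.2618 rad (15 degrees); a released knob falls back to the last click unless friction holds it. With the pawl free, the spring drives the knob part of the way back until the brake stops it; the rest is turned by hand
- pawl: steel pawl on its pivot bar: a 3 mm thick nose rests in the teeth at the wheel's -x side; at the bar's other end, at y -85 mm of the frame, stands a lever rod 8 mm thick, 60 mm long, with a ball at its end. Origin on the pivot, in line with the nose
- lever_ball (a point): centre of the black 20 mm ball on the pawl lever. In the frame: x -30, y -85, z 105 mm with the pawl in the teeth; x -100, z 104 mm with the pawl free; it swings over the top at x -64, z 116 mm, beyond which it falls over by its weight and stays. A push of 1 to 3 N moves it
- pawl_swing (a joint): swing of the pawl, rad: about 0 = nose down in the teeth (up to 0.15 on top of a tooth), 1.25 = thrown free against its stop; the balance point is near 0.65
- fence: the clamp's fixed fence with a wood facing, at the far end of the frame; origin at the foot of its face, 154 mm from the knob axis along the frame's x. The grip is the force between wood and fence
- offcut: the pine board held in the clamp, 64 x 140 x 38 mm, between sliding jaw and fence; origin at the centre of its underside, 64 mm side along the frame's x
- hex_key: black L-shaped hex key, 98 x 33 x 7 mm, lying on the base plate beside the housing; bystander
Not all that is in view belongs to the job. What is shaped like the offcut but red or turquoise is not meant.

How it is judged (in metres and radians):
On the way, in this order (a step that is already met when the one before it is completed fails the run):
1. the pawl is thrown free of the teeth (value of joint pawl_swing above 1 rad), for 0.2 s.
2. the knob is wound back to its stop, pawl still free (value of joint knob_turn below 0.08 rad and value of joint pawl_swing above 1 rad), for 0.2 s.
3. the pawl is back in the teeth before the jaw is wound up (value of joint pawl_swing below 0.14 rad and value of joint knob_turn below 0.2 rad), for 0.2 s.
At the end, for the whole second after the job is handed in: The wood is gripped with 5 to 16 N (between wood and fence), the pawl sits in the teeth (swing under 0.1 rad), the knob and the wood are still, and the wood lies within 10 mm of where it was (contact force between offcut and fence between 5 and 16 N and value of joint pawl_swing below 0.1 rad and linear speed of offcut below 0.02 m/s and not (velocity of joint knob_turn above 0.05 rad/s) and not (velocity of joint knob_turn below -0.05 rad/s) and distance of offcut from where it was at the start of the episode below 0.01 m); the robot touches nothing.
It fails at once if the pawl was forced (more than 60 N between pawl and wheel) (contact force between pawl and wheel above 60 N).
It fails at once if the pawl or its lever was pressed with more than 25 N (contact force between the arm and pawl above 25 N).
It fails at once if the wood was squeezed harder than 75 N (contact force between offcut and fence above 75 N).
It fails at once if the wood was shifted more than 15 mm (distance of offcut from where it was at the start of the episode above 0.015 m).
It fails at once if the hex key was moved more than 20 mm (distance of hex_key from where it was at the start of the episode above 0.02 m).
It also fails if it takes over 72 s, if anything falls off the work surface, if the arm or the gripper's body presses on something with over 40 N, if the wrist force passes 120 N, or if a joint passes its speed limit or range.

## Working session

There is one attempt and no reset: what is moved stays moved. The work goes in short steps, Python scripts to look and compute and a tool call to move; the robot and the scene stay as the last step left them, time stands still between calls to the robot, and variables do not carry over. Pictures are saved under pics/ and viewed, at most 13 in all, crops included, and the job is handed in when it is done.

Besides the shell and the picture viewer there is one more tool, called after ">>>" as a command line: name --argument value ..., lists and objects as JSON in quotes. carry_out: Moves the arm, as the interface text tells. Its arguments: {"type":"object","properties":{"moves":{"type":"array"},"force":{"type":"number"}},"required":["moves"]}

```bash
mkdir -p pics; ls
python3 - <<'E'
from station import robot
import cv2,json,numpy as np
o=robot.get_obs();print(o)
for n in("top","side"):
    s=robot.snapshot(n);cv2.imwrite(f"pics/{n}0.png",s["pixels"])
    print(n,s["K"],s["eye"],s["rotation"])
    np.savez(f"{n}0.npz",**{k:np.array(v) for k,v in s.items()})
E
```

```text
pics
{'clock': 0.0, 'joint_positions': array([-1.32659033e+00,  4.80845420e-01,  1.59686458e+00,  8.40980745e-06,
        1.06508530e+00, -4.66193549e-02]), 'joint_velocities': array([-4.79332626e-05, -8.60430412e-04, -6.45935474e-06,  7.08416305e-04,
       -1.00017275e-03,  6.34448352e-04]), 'joint_torque': array([-1.13583214e-03, -9.50656056e+01, -4.30181444e+01, -6.44333568e-05,
        1.22577327e-02, -3.29745217e-05]), 'tool_pos': array([ 186.29590568, -622.30950577,  230.66703333]), 'tool_rot': array([ 9.89446310e-01,  1.44898719e-01, -5.56506199e-05, -5.98752926e-04]), 'ft_force': array([-0.52928768, -0.90516247,  0.22656213]), 'wrist_torque': array([ 0.03719812, -0.04187664, -0.02574097]), 'finger_force': 0.0, 'width': 85.54074654100438}
top [[494.61073861   0.         311.32855928]
 [  0.         494.61073861 197.16161505]
 [  0.           0.           1.        ]] [370.78383004 -52.49346229 937.48304177] [-0.7022802   0.70826693 -0.05395614  0.04742581]
side [[446.85350113   0.         322.98626884]
 [  0.         446.85350113 196.77840608]
 [  0.           0.           1.        ]] [427.58844544 676.70178581 551.79008417] [-0.03994313  0.87669272 -0.47833558  0.03177244]
```

View pics/top0.png

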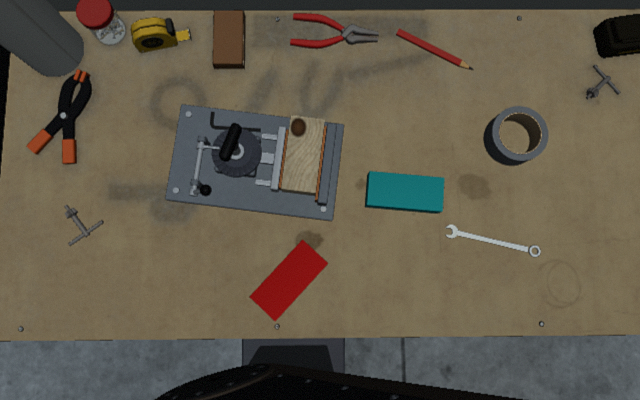

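View pics/side0.png

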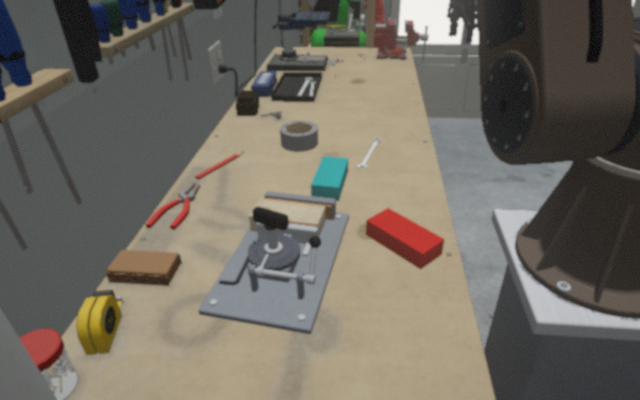

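The top view shows the clamp plate with corners at about (181,104), (343,124), (333,220) and (166,200). The knob bar is near (231,142), the ball near (205,189), and frame x points right in the image. In the side view the bar is near (270,217) and the ball near (315,241).

```bash
cat > h.py <<'E'
import numpy as np,cv2
from scipy.spatial.transform import Rotation as R
def load(n): return dict(np.load(n))
def rot(s):
    r=np.asarray(s["rotation"]); return r if r.shape==(3,3) else R.from_quat(r).as_matrix()
def ray(s,p):
    d=rot(s)@np.linalg.inv(s["K"])@np.array([p[0],p[1],1.]);return np.asarray(s["eye"]),d/np.linalg.norm(d)
def plane(s,p,z):
    e,d=ray(s,p);return e+d*(z-e[2])/d[2]
def tri(a,p,b,q):
    e,d=ray(a,p);f,g=ray(b,q);t=np.linalg.lstsq(np.c_[d,-g],f-e,rcond=None)[0]
    x,y=e+d*t[0],f+g*t[1];return (x+y)/2,np.linalg.norm(x-y)
def proj(s,P):
    c=rot(s).T@(np.asarray(P)-s["eye"]);u=s["K"]@c;return u[:2]/u[2]
def dark(s,x0,y0,x1,y1,th=40):
    m=(s["pixels"][y0:y1,x0:x1].max(2)<th).astype(np.uint8)
    n,l,st,c=cv2.connectedComponentsWithStats(m)
    return [(st[i,4],c[i]+[x0,y0],st[i,:4]) for i in range(1,n) if st[i,4]>15],l
E
python3 - <<'E'
from h import *
t=load("top0.npz");s=load("side0.npz")
for nm,a,b in(("top",t,(190,110,270,205)),("side",s,(245,200,330,260))):
    print(nm,dark(a,*b)[0])
# plate mask: connected gray-blue
hsv=cv2.cvtColor(t["pixels"],cv2.COLOR_BGR2HSV)
for p in((175,180),(330,190),(120,200),(300,150)):print(p,t["pixels"][p[1],p[0]])
b,g,r=[t["pixels"][...,i].astype(int) for i in range(3)]
m=((b>=r)&(b>50)).astype(np.uint8);m[:, :150]=0;m[:,358:]=0;m[:95]=0;m[235:]=0
c=max(cv2.findContours(m,0,2)[0],key=cv2.contourArea)
q=cv2.approxPolyDP(cv2.convexHull(c),6,True)[:,0];print(q)
P=np.array([plane(t,x,12)[:2] for x in q]);print(P)
rc=cv2.minAreaRect(np.array([plane(t,x,12)[:2] for x in c[:,0]],np.float32));print(rc)
cv2.imwrite("pics/crop.png",np.hstack([cv2.resize(t["pixels"][95:225,160:350],None,fx=3,fy=3,interpolation=2)]))
E
```

```text
top [(np.int32(591), array([228.07614213, 139.6463621 ]), array([20,  2, 32, 50], dtype=int32)), (np.int32(39), array([251.38461538, 129.15384615]), array([53, 18, 17,  4], dtype=int32)), (np.int32(19), array([206.47368421, 142.63157895]), array([14, 30,  6,  5], dtype=int32)), (np.int32(35), array([250.71428571, 173.08571429]), array([52, 56, 15, 11], dtype=int32)), (np.int32(118), array([204.1440678 , 189.06779661]), array([ 7, 73, 14, 13], dtype=int32))]
side [(np.int32(314), array([270.10509554, 220.33757962]), array([ 9, 11, 33, 18], dtype=int32))]
(175, 180) [95 89 80]
(330, 190) [96 92 83]
(120, 200) [ 76  93 102]
(300, 150) [111 134 142]
[[181 105]
 [342 124]
 [332 219]
 [166 199]]
[[ 686.95781299  189.31333249]
 [ 646.89523299 -122.26497234]
 [ 462.70333373 -100.14609059]
 [ 503.12838197  212.27707811]]
((574.7056274414062, 44.8907470703125), (317.8580322265625, 188.66708374023438), 82.37357330322266)
```

View pics/crop.png

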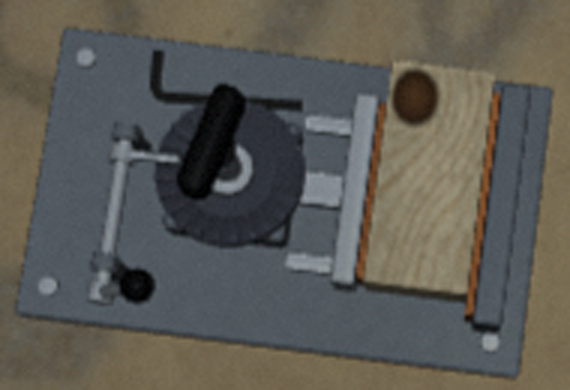

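The crop shows the bar from (236,127) to (225,157), the ball at (204.5,190), the wood between jaw and fence, and the hex key behind the knob. Next I check the frame against the ball and the bar.

```bash
cat >> h.py <<'E'
fx=np.array([-.130,-.9915,0]);fx/=np.linalg.norm(fx);fz=np.array([0,0,1.]);fy=np.cross(fz,fx)
O=np.array([574.8,44.9,0])-32.5*fx+5*fy
def W(x,y,z):return O+x*fx+y*fy+z*fz
def F(p):p=np.asarray(p)-O;return np.array([p@fx,p@fy,p@fz])
E
python3 - <<'E'
from h import *
t=load("top0.npz");s=load("side0.npz")
print(O,fx,fy)
print("ball top",F(plane(t,(204.5,189.3),105)), "pred",proj(t,W(-30,-85,105)),proj(s,W(-30,-85,105)))
g=s["pixels"][225:260,300:335].max(2);i=np.argwhere(g<60);print("side ball",i.mean(0)[::-1]+[300,225],len(i))
print("tri",[F(x) if k==0 else x for k,x in enumerate(tri(t,(204.5,189.3),s,i.mean(0)[::-1]+[300,225]))])
m=(t["pixels"][118:170,215:250].max(2)<30).astype(np.uint8);n,l,st,c=cv2.connectedComponentsWithStats(m)
k=1+np.argmax(st[1:,4]);r=cv2.minAreaRect(np.argwhere(l==k)[:,::-1].astype(np.float32));print(r)
ct=np.array(r[0])+[215,118];print("bar top c",F(plane(t,ct,128)),proj(t,W(0,0,128)))
bx=cv2.boxPoints(r)+[215,118];print([F(plane(t,p,128)).round() for p in bx])
print("tri bar",F(tri(t,ct,s,(270.1,217))[0]),proj(s,W(0,0,120)))
E
```

```text
[583.98262741  76.47418809   0.        ] [-0.1300018  -0.99151376  0.        ] [ 0.99151376 -0.1300018   0.        ]
ball top [-33.89024074 -83.1096009  105.        ] pred [206.59731752 190.66562406] [315.73937318 241.19310882]
side ball [314.5    241.3375] 80
tri [array([-33.36340171, -83.62601194, 107.13959789]), np.float64(0.46005856357657454)]
((14.981330871582031, 23.864646911621094), (36.55051040649414, 25.619516372680664), 82.14668273925781)
bar top c [  1.49196349  -1.23646821 128.        ] [229.20688183 141.04632706]
[array([-28.,  24., 128.]), array([ 14.,  35., 128.]), array([ 31., -26., 128.]), array([-10., -37., 128.])]
tri bar [ -0.18837155   0.94850806 119.3075341 ] [270.70231099 216.68042151]
```

```bash
cat >> h.py <<'E'
def go(x,y,z,psi):
    "frame target -> shift(units), turn(units)"
    from station import robot
    o=robot.get_obs();M=R.from_quat(o["tool_rot"]);c=np.cos(np.radians(psi));s=np.sin(np.radians(psi))
    T=np.array([[c,s,0],[s,-c,0],[0,0,-1.]]).T.T
    d=M.inv().apply(W(x,y,z)-o["tool_pos"])/40
    r=(M.inv()*R.from_matrix(T)).as_rotvec(degrees=True)/6
    print("t",round(o["clock"],2),"F",F(o["tool_pos"]).round(1),"shift",d.round(3),"turn",r.round(3))
E
python3 -c "
from h import *
go(15,-85,200,82.5);go(15,-85,102,82.5)"
```

```text
t 0.1 F [ 744.6 -303.5  230.8] shift [ 12.441 -14.412   0.785] turn [-9.0000e-03 -6.0000e-03 -1.0973e+01]
t 0.1 F [ 744.6 -303.5  230.8] shift [ 12.441 -14.409   3.235] turn [-9.0000e-03 -6.0000e-03 -1.0973e+01]
```

>>> carry_out --moves '[12.44,-14.41,0,0,0,-10.97,0,12.44,-14.41,0,0,0,-10.97,0,12.44,-14.41,0,0,0,-10.97,0,12.44,-14.41,0,0,0,-10.97,0,12.44,-14.41,0,0,0,-10.97,0,12.44,-14.41,0,0,0,-10.97,0,12.44,-14.41,0,0,0,-10.97,0,12.44,-14.41,0,0,0,-10.97,0,12.44,-14.41,0,0,0,-10.97,0,12.44,-14.41,0,0,0,-10.97,0]' --force 30

```text
clock: 1.1
tool_pos: [391.2, -164.5, 231.4]
tool_rot: [0.752, 0.659, 0.0, 0.0]
ft_force: [1.2, -0.3, -0.1]
width: 0.3
finger_force: 0.0
```

```bash
python3 -c "
from h import *
go(15,-85,231,82.5);go(15,-85,102,82.5)"
```

```text
t 1.1 F [ 264.  -159.8  231.4] shift [6.227 1.865 0.009] turn [ 0.002  0.001 -0.004]
t 1.1 F [ 264.  -159.8  231.4] shift [6.228 1.864 3.234] turn [ 0.002  0.001 -0.004]
```

>>> carry_out --moves '[6.23,1.86,0,0,0,0,0,6.23,1.86,0,0,0,0,0,6.23,1.86,0,0,0,0,0,6.23,1.86,0,0,0,0,0,6.23,1.86,0,0,0,0,0,6.23,1.86,0,0,0,0,0,6.23,1.86,1.2,0,0,0,0,6.23,1.86,2.2,0,0,0,0,6.23,1.86,2.5,0,0,0,0,6.23,1.86,2.5,0,0,0,0]'

```text
clock: 2.1
tool_pos: [496.0, 70.5, 130.1]
tool_rot: [0.752, 0.659, -0.001, -0.001]
ft_force: [-0.6, -0.1, 1.9]
width: 0.1
finger_force: 0.0
```

Run:
```python
from h import *
from station import robot
go(15,-85,102,82.5)
a=robot.snapshot("side");b=robot.snapshot("top")
u=a["pixels"][140:270,230:360];v=b["pixels"][95:225,160:290]
cv2.imwrite("pics/c1.png",cv2.resize(np.hstack([u,v]),None,fx=3,fy=3,interpolation=2))
print(robot.get_obs()["joint_positions"].round(2))
```

```text
t 2.1 F [ 17.4 -86.4 130.1] shift [0.06  0.038 0.703] turn [-0.034  0.008 -0.007]
[ 0.08  0.41  2.03 -0.    0.7   0.21]
```

View pics/c1.png

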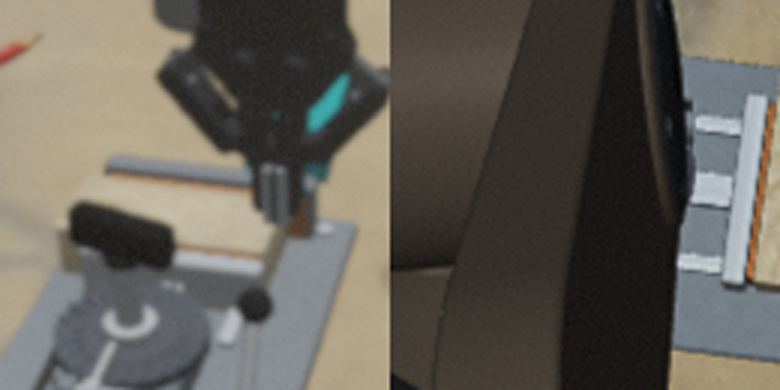

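In the left half (side view) the closed fingers end at about crop (275,215), in line with and behind the ball at (255,305). The top view is blocked by the arm. I lower the fingers and push the lever.

>>> carry_out --moves '[0,0.04,0.4,0,0,0,0,0,0.04,0.7,0,0,0,0,0,0.04,0.7,0,0,0,0,0.3,0.04,0.7,0,0,0,0,0.55,0.04,0.7,0,0,0,0,0.7,0.04,0.7,0,0,0,0,0.8,0.04,0.7,0,0,0,0,0.9,0.04,0.7,0,0,0,0,1.0,0.04,0.7,0,0,0,0,1.1,0.04,0.7,0,0,0,0]'

```text
clock: 3.2
tool_pos: [504.7, 114.8, 103.4]
tool_rot: [0.752, 0.659, 0.0, 0.0]
ft_force: [-1.1, 0.1, -0.1]
width: 0.1
finger_force: 0.1
```

>>> carry_out --moves '[0.1,0,0,0,0,0,0,0.2,0,0,0,0,0,0,0.3,0,0,0,0,0,0,0.4,0,0,0,0,0,0,0.5,0,0,0,0,0,0,0.6,0,0,0,0,0,0,0.7,0,0,0,0,0,0,0.8,0,0,0,0,0,0,0.9,0,0,0,0,0,0,1.0,0,0,0,0,0,0]'

```text
clock: 4.2
tool_pos: [509.9, 154.3, 103.3]
tool_rot: [0.752, 0.659, -0.0, -0.0]
ft_force: [0.2, -0.7, -0.1]
width: -0.1
finger_force: 0.0
```

Run:
```python
from h import *
from station import robot
go(0,0,200,82.5)
a=robot.snapshot("side")
cv2.imwrite("pics/c2.png",cv2.resize(a["pixels"][140:330,200:360],None,fx=3,fy=3,interpolation=2))
```

```text
t 4.2 F [-67.5 -83.6 103.3] shift [-1.686  2.091 -2.417] turn [-0.     0.    -0.003]
```

View pics/c2.png

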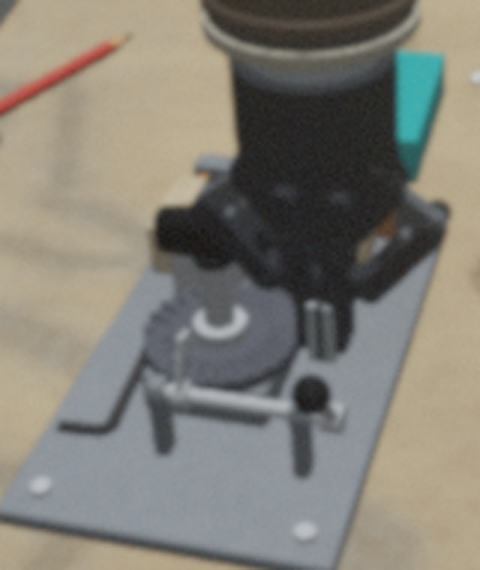

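The lever is over: ball at crop (311,393), full-frame (304,271), and the nose is lifted off the wheel. Next I go above the knob.

>>> carry_out --moves '[0,0,-1,0,0,0,0,0,0,-2,0,0,0,0,0,0,-2.7,0,0,0,0,-0.8,1.0,-3.2,0,0,0,60,-1.69,2.09,-3.2,0,0,0,60,-1.69,2.09,-3.2,0,0,0,60,-1.69,2.09,-3.2,0,0,0,60,-1.69,2.09,-3.2,0,0,0,60]'

```text
clock: 5.05
tool_pos: [583.1, 76.2, 230.8]
tool_rot: [0.752, 0.659, -0.0, -0.001]
ft_force: [-0.1, 0.4, 0.7]
width: 60.0
finger_force: 0.0
```

Run:
```python
from h import *
from station import robot
print(proj(dict(np.load("side0.npz")),W(-100,-85,104)))
go(0,0,112,82.5)
a=robot.snapshot("side");w=robot.snapshot("wrist")
np.savez("w1.npz",**{k:np.array(v) for k,v in w.items()})
np.savez("s1.npz",**{k:np.array(v) for k,v in a.items()})
print(proj(w,W(0,0,132)),robot.get_obs()["ft_force"],robot.get_obs()["wrist_torque"])
cv2.imwrite("pics/c3.png",np.hstack([cv2.resize(a["pixels"][180:330,200:350],(400,400)),cv2.resize(w["pixels"],(400,250))[:250].copy() if 0 else cv2.copyMakeBorder(cv2.resize(w["pixels"],(400,250)),0,150,0,0,0)]))
```

```text
[304.27573175 270.68063152]
t 5.05 F [  0.4  -0.9 230.8] shift [0.011 0.026 2.97 ] turn [-0.013  0.001 -0.009]
[324.21490623 199.65548372] [0.20327261 0.2490318  0.4608997 ] [-0.04704959 -0.05883082 -0.01844839]
```

View pics/c3.png

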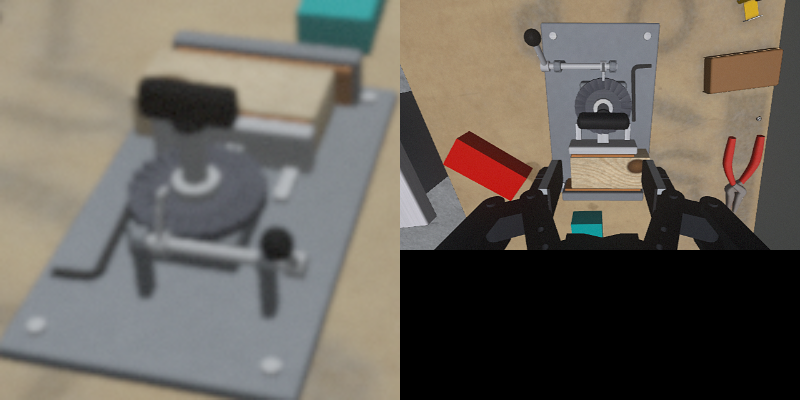

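The ball sits at the thrown-free position: predicted (304,271), matched. In the wrist view the bar is at about (324,193) full-frame, lying nearly along frame y.

```bash
cat >> h.py <<'E'
def bar(w,half=60):
    c=proj(w,W(0,0,128)).astype(int);x0,y0=c-half
    m=(w["pixels"][y0:y0+2*half,x0:x0+2*half].max(2)<35).astype(np.uint8)
    n,l,st,cc=cv2.connectedComponentsWithStats(m);k=l[half-6:half+7,half-6:half+7].ravel();k=np.bincount(k[k>0]).argmax()
    r=cv2.minAreaRect(np.argwhere(l==k)[:,::-1].astype(np.float32));b=cv2.boxPoints(r)+[x0,y0]
    i=(0 if np.linalg.norm(b[0]-b[1])<np.linalg.norm(b[1]-b[2]) else 1)
    e1=(b[i]+b[i+1])/2;e2=(b[(i+2)%4]+b[(i+3)%4])/2
    p,q=F(plane(w,e1,125)),F(plane(w,e2,125));d=q-p
    return p.round(1),q.round(1),np.linalg.norm(d).round(1),(-np.degrees(np.arctan2(d[1],d[0])))%180
E
python3 -c "
from h import *
print(bar(load('w1.npz')))"
```

```text
Traceback (most recent call last):
  File "h.py", line 34, in bar
    n,l,st,cc=cv2.connectedComponentsWithStats(m);k=l[half-6:half+7,half-6:half+7].ravel();k=np.bincount(k[k>0]).argmax()
                                                                                             ~~~~~~~~~~~~~~~~~~~~~~~~~~^^
ValueError: attempt to get argmax of an empty sequence
```

```bash
python3 -c "
from h import *
w=load('w1.npz');print(w['pixels'][170:220:4,325].tolist())
for t in(45,55):
  for x in dark(w,270,160,380,225,t)[0]:print(t,x)
"
```

```text
[[72, 66, 68], [25, 24, 27], [53, 52, 50], [35, 29, 30], [34, 28, 28], [38, 37, 35], [52, 50, 48], [46, 44, 46], [35, 33, 38], [36, 34, 35], [88, 79, 80], [208, 205, 202], [192, 185, 184]]
45 (np.int32(1651), array([325.56874621, 191.91762568]), array([14, 14, 84, 33], dtype=int32))
55 (np.int32(25), array([374.68, 169.12]), array([103,   0,   3,  19], dtype=int32))
55 (np.int32(2207), array([325.10557318, 192.5541459 ]), array([14, 14, 84, 34], dtype=int32))
55 (np.int32(18), array([374.38888889, 187.72222222]), array([102,  22,   4,  12], dtype=int32))
```

```bash
sed -i 's/max(2)<35/max(2)<th/;s/def bar(w,half=60)/def bar(w,half=60,th=55)/' h.py; python3 -c "
from h import *
print(bar(load('w1.npz')))"
```

```text
(array([ -6. , -31.4, 125. ]), array([ -4.6,  33.6, 125. ]), np.float64(65.0), np.float64(91.27204763872945))
```

>>> carry_out --moves '[0.01,0.02,0,0,0,15.2,60,0.01,0.02,0,0,0,15.2,60,0.01,0.02,0,0,0,15.2,60,0.01,0.02,0.4,0,0,15.2,60,0.01,0.02,0.8,0,0,15.2,60,0.01,0.02,1.2,0,0,15.2,60,0.01,0.02,1.6,0,0,15.2,60,0.01,0.02,1.6,0,0,15.2,60,0.01,0.02,1.6,0,0,15.2,60,0.01,0.02,1.6,0,0,15.2,60]'

```text
clock: 6.15
tool_pos: [583.9, 77.3, 167.1]
tool_rot: [0.999, -0.033, -0.0, 0.0]
ft_force: [-0.3, 0.4, 0.7]
width: 60.0
finger_force: 0.0
```

Run:
```python
from h import *
from station import robot
go(0,0,104,-8.8)
w=robot.snapshot("wrist");print(proj(w,W(0,0,128)));np.savez("w2.npz",**{k:np.array(v) for k,v in w.items()})
for h in(60,90,110):
  try: print(bar(w,h,45),bar(w,h,55))
  except Exception as e: print(e)
```

```text
t 6.15 F [ -0.8  -0.2 167.1] shift [0.006 0.021 1.577] turn [0.001 0.007 0.843]
[324.4271987 232.9619051]
(array([ -1.6,  36.9, 125. ]), array([ -1.3, -33.4, 125. ]), np.float64(70.3), np.float64(89.80749067046678)) (array([ -1.5,  37. , 125. ]), array([ -1.4, -33.4, 125. ]), np.float64(70.4), np.float64(89.92719729720565))
(array([ -1.6,  36.9, 125. ]), array([ -1.3, -33.4, 125. ]), np.float64(70.3), np.float64(89.80749176393282)) (array([ -1.5,  37.2, 125. ]), array([ -1.4, -33.4, 125. ]), np.float64(70.6), np.float64(89.92719376953988))
(array([ -1.6,  36.9, 125. ]), array([ -1.3, -33.4, 125. ]), np.float64(70.3), np.float64(89.8074899975396)) (array([ -1.5,  37.2, 125. ]), array([ -1.4, -33.4, 125. ]), np.float64(70.6), np.float64(89.92719201001515))
```

>>> carry_out --moves '[0.01,0,0.5,0,0,0.7,60,0.01,0,1.0,0,0,0.7,60,0.01,0,1.57,0,0,0.7,60,0.01,0,1.57,0,0,0.7,60,0.01,0,1.57,0,0,0.7,40,0.01,0,1.57,0,0,0.7,25,0.01,0,1.57,0,0,0.7,10,0.01,0,1.57,0,0,0.7,10,0.01,0,1.57,0,0,0.7,10,0.01,0,1.57,0,0,0.7,10]' --force 30

```text
clock: 7.2
tool_pos: [586.3, 77.0, 106.6]
tool_rot: [0.998, -0.066, 0.002, -0.001]
ft_force: [-2.2, 6.3, 15.9]
width: 17.7
finger_force: 68.9
```

```bash
cat >> h.py <<'E'
def st():
    from station import robot
    o=robot.get_obs();x=R.from_quat(o["tool_rot"]).as_matrix()[:,0];psi=np.degrees(np.arctan2(x[1],x[0]))
    print("t",round(o["clock"],2),"F",F(o["tool_pos"]).round(1),"theta",round(82.5-psi,2),"f",o["ft_force"].round(2),"T",o["wrist_torque"].round(3),"w",round(o["width"],1),"ff",round(o["finger_force"],1),"j6",round(o["joint_positions"][5],2))
E
python3 -c "
from h import *
st()"
```

```text
t 7.2 F [ -0.8   2.2 106.6] theta 90.12 f [-2.21  6.3  15.92] T [0.861 0.504 0.357] w 17.7 ff 68.9 j6 1.78
```

>>> carry_out --moves '[0,0,-0.06,0,0,-0.6,10,0,0,-0.06,0,0,-1.2,10,0,0,-0.06,0,0,-1.8,10,0,0,-0.06,0,0,-2.4,10,0,0,-0.06,0,0,-3.0,10,0,0,-0.06,0,0,-3.6,10,0,0,-0.06,0,0,-4.2,10,0,0,-0.06,0,0,-4.8,10,0,0,-0.06,0,0,-5.4,10,0,0,-0.06,0,0,-6.0,10]'

```text
clock: 8.2
tool_pos: [585.1, 77.4, 107.5]
tool_rot: [0.969, 0.246, 0.0, -0.001]
ft_force: [-1.8, 16.4, -5.7]
width: 17.3
finger_force: 37.6
```

```bash
python3 -c "
from h import *
st()"
```

```text
t 8.2 F [ -1.1   1.  107.5] theta 54.06 f [-1.84 16.35 -5.69] T [ 2.585  0.18  -0.492] w 17.3 ff 37.6 j6 1.15
```

>>> carry_out --moves '[0.01,-0.012,0,0,0,-0.6,10,0.01,-0.012,0,0,0,-1.2,10,0.01,-0.012,0,0,0,-1.8,10,0.01,-0.012,0,0,0,-2.4,10,0.01,-0.012,0,0,0,-3.0,10,0.01,-0.012,0,0,0,-3.6,10,0.01,-0.012,0,0,0,-4.2,10,0.01,-0.012,0,0,0,-4.8,10,0.01,-0.012,0,0,0,-5.4,10,0.01,-0.012,0,0,0,-6.0,10]'

```text
clock: 9.2
tool_pos: [584.6, 78.2, 107.5]
tool_rot: [0.846, 0.533, 0.0, -0.001]
ft_force: [-5.1, 15.0, -1.0]
width: 17.4
finger_force: 40.4
```

```bash
python3 -c "
from h import *
st()"
```

```text
t 9.2 F [ -1.8   0.4 107.5] theta 18.05 f [-5.08 15.   -1.01] T [ 2.241  0.664 -0.717] w 17.4 ff 40.4 j6 0.52
```

>>> carry_out --moves '[0.024,-0.008,0,0,0,-0.5,10,0.024,-0.008,0,0,0,-1.0,10,0.024,-0.008,0,0,0,-1.5,10,0.024,-0.008,0,0,0,-2.0,10,0.024,-0.008,0,0,0,-2.3,10,0.024,-0.008,0,0,0,-2.5,10,0.024,-0.008,0,0,0,-2.7,10,0.024,-0.008,0,0,0,-2.85,10]'

```text
clock: 10.0
tool_pos: [584.0, 78.5, 107.5]
tool_rot: [0.758, 0.652, -0.0, -0.001]
ft_force: [-9.2, 6.7, 2.9]
width: 17.1
finger_force: 40.5
```

```bash
python3 -c "
from h import *
st()"
```

```text
t 10.0 F [ -2.   -0.2 107.5] theta 1.04 f [-9.16  6.72  2.92] T [ 0.968  1.162 -0.697] w 17.1 ff 40.5 j6 0.23
```

>>> carry_out --moves '[0,0,0,0,0,-0.1,10,0,0,0,0,0,-0.2,10,0,0,0,0,0,-0.3,10,0,0,0,0,0,-0.3,10]'

```text
clock: 10.4
tool_pos: [584.0, 78.5, 107.5]
tool_rot: [0.748, 0.664, -0.0, -0.001]
ft_force: [-8.4, 7.1, 2.9]
width: 17.6
finger_force: 39.6
```

```bash
python3 -c "
from h import *
st()"
```

```text
t 10.4 F [ -2.   -0.3 107.5] theta -0.74 f [-8.41  7.06  2.95] T [ 1.023  1.175 -0.565] w 17.6 ff 39.6 j6 0.2
```

>>> carry_out --moves '[0,0,0,0,0,-0.15,10,0,0,0,0,0,-0.3,10,0,0,0,0,0,-0.4,10]'

```text
clock: 10.7
tool_pos: [584.0, 78.5, 107.6]
tool_rot: [0.734, 0.679, -0.0, -0.001]
ft_force: [-9.3, 5.5, 3.9]
width: 17.3
finger_force: 58.9
```

```bash
python3 -c "
from h import *
st()"
```

```text
t 10.7 F [ -2.   -0.2 107.6] theta -3.09 f [-9.34  5.46  3.86] T [ 0.911  1.367 -1.746] w 17.3 ff 58.9 j6 0.16
```

>>> carry_out --moves '[0,0,0,0,0,0.2,10,0,0,0,0,0,0.2,10,0,0,0,0,0,0.2,60,0,0,0,0,0,0.2,60,0,0,0,0,0,0.2,60,0,0,-0.5,0,0,0.2,60,0,0,-1.5,0,0,0.2,60,0,0,-2.5,0,0,0.2,60,0,0,-3.0,0,0,0.2,0,0,0,-3.0,0,0,0.2,0]'

```text
clock: 11.7
tool_pos: [587.3, 77.9, 230.5]
tool_rot: [0.741, 0.672, 0.002, 0.002]
ft_force: [-0.7, -0.5, -0.2]
width: 31.8
finger_force: 0.0
```

Run:
```python
from h import *
from station import robot
st();go(-140,-85,225,82.5)
w=robot.snapshot("wrist")
for th in(45,55):
  print(bar(w,60,th))
s=robot.snapshot("side");i=np.argwhere(s["pixels"][255:285,290:320].max(2)<60);print(i.mean(0)[::-1]+[290,255],len(i))
```

```text
t 11.7 F [ -1.9   3.1 230.5] theta -1.94 f [-0.68 -0.54 -0.21] T [ 0.001 -0.025  0.058] w 31.8 ff 0.0 j6 0.18
t 11.7 F [ -1.9   3.1 230.5] shift [ 3.524 -2.087  0.129] turn [ 0.056 -0.01   0.324]
(array([-35.7,   7.7, 125. ]), array([ 30.6,  -9.7, 125. ]), np.float64(68.6), np.float64(14.679929734296035))
(array([-35.9,   7.9, 125. ]), array([ 30.6,  -9.7, 125. ]), np.float64(68.8), np.float64(14.806931870883204))
[302.63461538 271.        ] 104
```

Run:
```python
from h import *
from station import robot
w=robot.snapshot("wrist");np.savez("w3.npz",**{k:np.array(v) for k,v in w.items()})
print(proj(w,W(0,0,128)),proj(w,W(33,0,130)),proj(w,W(-33,0,130)))
cv2.imwrite("pics/c4.png",cv2.resize(w["pixels"][80:300,220:440],(600,600)))
```

```text
[320.6248295  201.39668852] [319.32527209 241.27862603] [322.00988456 159.81887695]
```

View pics/c4.png

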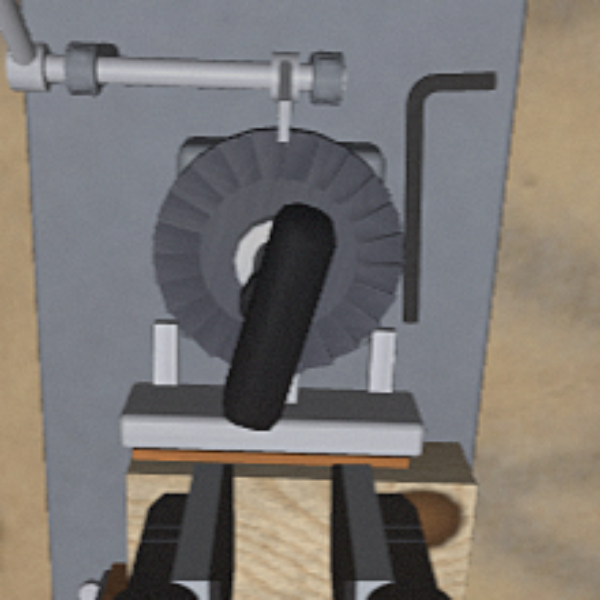

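The wrist crop shows the bar tilted from crop (305,220) to (250,420), so it is about 15° off its stop. The grip was also about 3 mm off in y. I regrasp better centred and unwind the rest.

```bash
python3 -c "
from h import *
st();go(-1,-0.2,106,68)"
```

```text
t 11.85 F [ -1.5   0.9 226.4] theta -1.94 f [0.76 0.18 0.18] T [0.038 0.013 0.016] w 9.2 ff 0.0 j6 0.18
t 11.85 F [ -1.5   0.9 226.4] shift [-0.01  -0.026  3.01 ] turn [-4.00e-03  2.00e-03  2.74e+00]
```

>>> carry_out --moves '[-0.01,-0.02,0,0,0,1.4,45,-0.01,-0.02,0,0,0,2.74,45,-0.01,-0.02,0,0,0,2.74,45,-0.01,-0.02,0.6,0,0,2.74,45,-0.01,-0.02,1.4,0,0,2.74,45,-0.01,-0.02,2.2,0,0,2.74,45,-0.01,-0.02,2.8,0,0,2.74,45,-0.01,-0.02,3.0,0,0,2.74,45,-0.01,-0.02,3.0,0,0,2.74,45,-0.01,-0.02,3.0,0,0,2.74,45]'

```text
clock: 12.85
tool_pos: [585.0, 77.6, 107.6]
tool_rot: [0.829, 0.56, 0.0, 0.0]
ft_force: [0.2, 0.1, 0.2]
width: 45.2
finger_force: 0.0
```

Run:
```python
from h import *
from station import robot
st();go(-1,-0.2,106,68)
w=robot.snapshot("wrist");np.savez("w4.npz",**{k:np.array(v) for k,v in w.items()});print(proj(w,W(0,0,128)))
cv2.imwrite("pics/c5.png",w["pixels"])
```

```text
t 12.85 F [ -1.3   0.9 107.6] theta 14.42 f [0.16 0.13 0.18] T [-0.061  0.019 -0.056] w 45.2 ff 0.0 j6 0.46
t 12.85 F [ -1.3   0.9 107.6] shift [-0.013 -0.024  0.04 ] turn [ 0.005 -0.003  0.014]
[321.13171851 294.64563068]
```

View pics/c5.png

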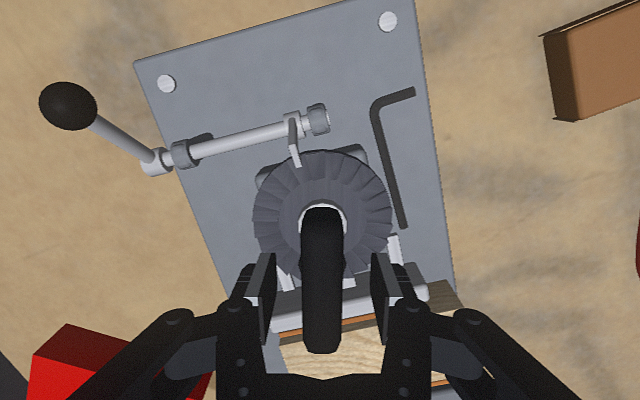

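The bar runs upright in the picture, centred at column 321 between the pads, so the grasp is aligned at 14.4°. Now I close on it harder.

>>> carry_out --moves '[0,-0.02,0,0,0,0,20,0,-0.02,0,0,0,0,10,0,-0.02,0,0,0,0,10,0,-0.02,0,0,0,0,10,0,-0.02,0,0,0,-0.4,10,0,-0.02,0,0,0,-0.8,10,0,-0.02,0,0,0,-1.2,10,0,-0.02,0,0,0,-1.5,10,0,-0.02,0,0,0,-1.5,10]' --force 60

```text
clock: 13.8
tool_pos: [584.2, 77.8, 108.0]
tool_rot: [0.782, 0.623, 0.001, 0.0]
ft_force: [-2.4, -2.5, 9.6]
width: 16.8
finger_force: 58.8
```

```bash
cat >> h.py <<'E'
def tilt():
    "bar axis slant in wrist picture, deg from column, by row-wise dark mid points above the pads"
    from station import robot
    w=robot.snapshot("wrist");P=[]
    for r in range(222,252,2):
        row=w["pixels"][r,285:360].max(1);i=np.where(row<45)[0]
        if len(i)>20:P.append((r,285+i.mean(),len(i)))
    P=np.array(P);k=np.polyfit(P[:,0],P[:,1],1);print("tilt",np.degrees(np.arctan(k[0])).round(2),"col",P[:,1].mean().round(1),"wid",np.median(P[:,2]),len(P));return w
E
python3 -c "
from h import *
st();tilt()"
```

```text
t 13.8 F [ -1.3   0.  108. ] theta 5.44 f [-2.42 -2.47  9.58] T [-0.187  0.426 -0.349] w 16.8 ff 58.8 j6 0.31
tilt -0.15 col 323.7 wid 42.0 15
```

>>> carry_out --moves '[0,0,0,0,0,-0.3,10,0,0,0,0,0,-0.6,10,0,0,0,0,0,-0.75,10,0,0,0,0,0,-0.85,10,0,0,0,0,0,-0.9,10,0,0,0,0,0,-0.9,10,0,0,0,0,0,-0.9,10]'

```text
clock: 14.55
tool_pos: [584.0, 77.7, 108.0]
tool_rot: [0.753, 0.659, 0.0, 0.0]
ft_force: [-3.4, -1.6, 9.4]
width: 17.0
finger_force: 59.1
```

```bash
python3 -c "
from h import *
st();tilt()"
```

```text
t 14.55 F [-1.20e+00 -1.00e-01  1.08e+02] theta 0.12 f [-3.43 -1.6   9.35] T [-0.332  0.523 -0.635] w 17.0 ff 59.1 j6 0.21
tilt -0.26 col 324.1 wid 43.0 15
```

>>> carry_out --moves '[0,0,0,0,0,-0.15,10,0,0,0,0,0,-0.15,10,0,0,0,0,0,-0.15,10]'

```text
clock: 14.9
tool_pos: [584.0, 77.7, 108.0]
tool_rot: [0.747, 0.664, 0.0, 0.0]
ft_force: [-3.3, -2.6, 10.2]
width: 17.0
finger_force: 59.7
```

```bash
python3 -c "
from h import *
st();tilt()"
```

```text
t 14.9 F [ -1.2  -0.2 108. ] theta -0.75 f [-3.29 -2.57 10.15] T [-0.295  0.497 -0.915] w 17.0 ff 59.7 j6 0.2
tilt -0.82 col 324.5 wid 42.0 15
```

>>> carry_out --moves '[0,0,0,0,0,0.12,10,0,0,0,0,0,0.2,10,0,0,0,0,0,0.2,10]'

```text
clock: 15.25
tool_pos: [584.0, 77.7, 108.0]
tool_rot: [0.754, 0.656, 0.0, 0.0]
ft_force: [-3.1, -2.9, 10.4]
width: 16.7
finger_force: 59.0
```

```bash
python3 -c "
from h import *
st();tilt()"
```

```text
t 15.25 F [-1.30e+00 -1.00e-01  1.08e+02] theta 0.44 f [-3.14 -2.89 10.37] T [-0.288  0.563 -0.519] w 16.7 ff 59.0 j6 0.22
tilt -0.0 col 324.1 wid 42.0 15
```

>>> carry_out --moves '[0,0,0,0,0,0.2,10,0,0,0,0,0,0.3,10,0,0,0,0,0,0.3,10]'

```text
clock: 15.6
tool_pos: [584.1, 77.8, 108.0]
tool_rot: [0.765, 0.645, 0.0, 0.0]
ft_force: [-3.4, -1.4, 9.5]
width: 16.8
finger_force: 59.0
```

```bash
python3 -c "
from h import *
st();tilt()"
```

```text
t 15.6 F [-1.30e+00 -1.00e-01  1.08e+02] theta 2.24 f [-3.4  -1.36  9.46] T [-0.274  0.458 -0.508] w 16.8 ff 59.0 j6 0.25
tilt 0.1 col 323.9 wid 43.0 15
```

>>> carry_out --moves '[0,-0.015,-0.02,0,0,-0.2,10,0,-0.03,-0.04,0,0,-0.4,10,0,-0.03,-0.04,0,0,-0.5,10,0,-0.03,-0.04,0,0,-0.5,10]'

```text
clock: 16.05
tool_pos: [583.7, 77.8, 108.2]
tool_rot: [0.747, 0.665, 0.001, 0.001]
ft_force: [9.8, -3.9, -19.6]
width: 17.1
finger_force: 61.9
```

```bash
python3 -c "
from h import *
st();tilt()"
```

```text
t 16.05 F [ -1.3  -0.4 108.2] theta -0.81 f [  9.84  -3.93 -19.64] T [-0.547 -1.718 -0.988] w 17.1 ff 61.9 j6 0.2
tilt -0.42 col 325.2 wid 42.0 15
```

>>> carry_out --moves '[0,0.022,0.026,0,0,0,10,0,0.022,0.026,0,0,0,10,0,0.022,0.026,0,0,0,10]'

```text
clock: 16.4
tool_pos: [583.9, 77.8, 108.1]
tool_rot: [0.747, 0.665, 0.0, 0.0]
ft_force: [-0.1, -5.1, 5.0]
width: 17.0
finger_force: 65.3
```

```bash
python3 -c "
from h import *
st();tilt()"
```

```text
t 16.4 F [ -1.3  -0.2 108.1] theta -0.79 f [-0.06 -5.11  4.95] T [-0.604 -0.097 -1.027] w 17.0 ff 65.3 j6 0.2
tilt -0.67 col 324.7 wid 42.0 15
```

>>> carry_out --moves '[0,0,0,0,0,0,22,0,0,0,0,0,0,26,0,0,0,0,0,0,30]'

```text
clock: 16.75
tool_pos: [583.2, 78.1, 107.4]
tool_rot: [0.747, 0.665, -0.0, -0.0]
ft_force: [0.3, -0.5, -0.1]
width: 29.8
finger_force: 0.0
```

```bash
python3 -c "
from h import *
st();tilt()"
```

```text
t 16.75 F [ -1.5  -1.  107.4] theta -0.83 f [ 0.26 -0.48 -0.07] T [-0.032  0.005 -0.017] w 29.8 ff 0.0 j6 0.2
tilt -10.6 col 337.2 wid 43.0 15
```

>>> carry_out --moves '[0,0,0,0,0,0.9,30,0,0,0,0,0,1.7,30,0,0,0,0,0,1.7,26,0,0,0,0,0,1.7,20,0,0,0,0,0,1.7,10,0,0,0,0,0,1.7,10]' --force 20

```text
clock: 17.4
tool_pos: [584.3, 78.0, 107.6]
tool_rot: [0.803, 0.596, 0.001, 0.0]
ft_force: [5.4, -1.4, -1.6]
width: 17.9
finger_force: 19.0
```

```bash
python3 -c "
from h import *
st();tilt()"
```

```text
t 17.4 F [-1.500e+00  1.000e-01  1.076e+02] theta 9.32 f [ 5.42 -1.37 -1.56] T [-0.038 -0.851 -0.107] w 17.9 ff 19.0 j6 0.37
tilt -1.97 col 325.8 wid 42.0 15
```

>>> carry_out --moves '[0,0,0,0,0,-0.3,10,0,0,0,0,0,-0.6,10,0,0,0,0,0,-0.9,10,0,0,0,0,0,-1.2,10,0,0,0,0,0,-1.2,10]'

```text
clock: 17.95
tool_pos: [584.0, 77.9, 107.7]
tool_rot: [0.764, 0.645, 0.0, 0.0]
ft_force: [4.4, -1.2, -1.1]
width: 18.1
finger_force: 25.5
```

```bash
python3 -c "
from h import *
st();tilt()"
```

```text
t 17.95 F [-1.500e+00 -1.000e-01  1.077e+02] theta 2.12 f [ 4.41 -1.2  -1.14] T [-0.132 -0.788 -0.401] w 18.1 ff 25.5 j6 0.25
tilt -2.03 col 326.9 wid 42.0 15
```

>>> carry_out --moves '[0,0,0,0,0,0.1,10,0,0,0,0,0,0.2,10,0,0,0,0,0,0.2,10]'

```text
clock: 18.3
tool_pos: [584.1, 78.0, 107.6]
tool_rot: [0.771, 0.636, 0.0, 0.0]
ft_force: [5.3, -0.9, -0.3]
width: 18.1
finger_force: 24.4
```

```bash
python3 -c "
from h import *
st();tilt()"
```

```text
t 18.3 F [-1.500e+00 -1.000e-01  1.076e+02] theta 3.45 f [ 5.35 -0.89 -0.27] T [-0.117 -0.896 -0.36 ] w 18.1 ff 24.4 j6 0.27
tilt -1.75 col 326.6 wid 42.0 15
```

>>> carry_out --moves '[0,0,0,0,0,0,19,0,0,0,0,0,0,21,0,0,0,0,0,0,24,0,0,0,0,0,0,32]'

```text
clock: 18.75
tool_pos: [582.8, 78.0, 107.3]
tool_rot: [0.771, 0.637, -0.0, -0.0]
ft_force: [-0.6, -0.9, 0.1]
width: 31.7
finger_force: 0.0
```

```bash
python3 -c "
from h import *
st();tilt()"
```

```text
t 18.75 F [ -1.4  -1.4 107.3] theta 3.41 f [-0.6  -0.86  0.06] T [-0.009  0.002  0.033] w 31.7 ff 0.0 j6 0.27
tilt -6.84 col 335.6 wid 44.0 15
```

>>> carry_out --moves '[0,0,0,0,0,0,60,0,0,0,0,0,0,60,0,0,0,0,0,0,60,0,0,-0.5,0,0,0,60,0,0,-1.5,0,0,0,60,0,0,-2.5,0,0,0,60,0,0,-3.0,0,0,0,60,0,0,-3.0,0,0,0,60]'

```text
clock: 19.6
tool_pos: [585.2, 78.1, 230.8]
tool_rot: [0.771, 0.637, 0.002, 0.001]
ft_force: [0.4, -0.3, -0.8]
width: 60.4
finger_force: 0.0
```

Run:
```python
from h import *
from station import robot
st();go(-150,-85,227,82.5)
w=robot.snapshot("wrist");print(bar(w,60,45),bar(w,60,55))
```

```text
t 19.6 F [ -1.8   0.9 230.8] theta 3.4 f [ 0.42 -0.31 -0.83] T [-0.018 -0.037 -0.11 ] w 60.4 ff 0.0 j6 0.27
t 19.6 F [ -1.8   0.9 230.8] shift [ 3.57  -2.367  0.087] turn [ 0.049 -0.012 -0.567]
(array([-35.8,   7.7, 125. ]), array([ 30.9,  -8.4, 125. ]), np.float64(68.6), np.float64(13.53733443133778)) (array([-35.7,   8.6, 125. ]), array([ 30.6,  -9.4, 125. ]), np.float64(68.7), np.float64(15.168345771844905))
```

Run:
```python
from h import *
from station import robot
for i in range(3):
    w=robot.snapshot("wrist");print(bar(w,60,45)[3],bar(w,60,50)[3],bar(w,60,55)[3])
np.savez("w5.npz",**{k:np.array(v) for k,v in w.items()})
st()
# edge-based: ends by long-side lines of the mask
c=proj(w,W(0,0,128)).astype(int);x0,y0=c-60
m=cv2.morphologyEx((w["pixels"][y0:y0+120,x0:x0+120].max(2)<50).astype(np.uint8),cv2.MORPH_OPEN,np.ones((9,9)))
n,l,s,cc=cv2.connectedComponentsWithStats(m);k=1+s[1:,4].argmax()
for side in(0,-1):
    P=[]
    for r in range(s[k,1]+15,s[k,1]+s[k,3]-15):
        i=np.where(l[r]==k)[0]
        P.append((x0+i[side],y0+r))
    P=np.array(P,float);a=np.polyfit(P[:,1],P[:,0],1)
    e=[F(plane(w,(np.polyval(a,y),y),125)) for y in P[[0,-1],1]];d=e[1]-e[0];print(side,-np.degrees(np.arctan2(d[1],d[0]))%180,len(P))
```

```text
12.854393955354213 12.854395017148141 13.575969172877723
13.386139981073535 14.16905210192737 14.16905210192737
12.75420710209428 12.754206058834562 10.666255253508863
t 19.8 F [ -1.3  -1.4 226.4] theta 3.4 f [-0.39 -0.    0.22] T [-0.018  0.043  0.02 ] w 59.8 ff 0.0 j6 0.27
0 14.701069564069147 53
-1 14.019043773599575 53
```

```bash
python3 -c "
from h import *
go(-27,40,112,82.5)"
```

```text
t 19.8 F [ -1.3  -1.4 226.4] shift [0.706 0.999 2.857] turn [-0.016  0.004 -0.567]
```

>>> carry_out --moves '[0.7,1.0,0,0,0,-0.57,0,0.7,1.0,0,0,0,-0.57,0,0.7,1.0,0,0,0,-0.57,0,0.7,1.0,0,0,0,-0.57,0,0.7,1.0,0,0,0,-0.57,0,0.7,1.0,0.8,0,0,-0.57,0,0.7,1.0,1.6,0,0,-0.57,0,0.7,1.0,2.4,0,0,-0.57,0,0.7,1.0,2.85,0,0,-0.57,0,0.7,1.0,2.85,0,0,-0.57,0]'

```text
clock: 20.8
tool_pos: [625.9, 97.4, 111.1]
tool_rot: [0.752, 0.659, -0.002, -0.001]
ft_force: [-0.9, 0.6, 0.7]
width: -0.2
finger_force: 0.0
```

>>> carry_out --moves '[0,-0.1,0,0,0,0,0,0,-0.15,0,0,0,0,0,0,-0.2,0,0,0,0,0,0,-0.23,0,0,0,0,0,0,-0.26,0,0,0,0,0,0,-0.29,0,0,0,0,0,0,-0.32,0,0,0,0,0,0,-0.32,0,0,0,0,0]'

```text
clock: 21.6
tool_pos: [616.3, 99.8, 113.9]
tool_rot: [0.752, 0.659, 0.001, 0.001]
ft_force: [4.7, 1.4, 2.6]
width: -0.0
finger_force: 2.1
```

```bash
python3 -c "
from h import *
st()"
```

```text
t 21.6 F [-27.3  29.  113.9] theta -0.02 f [4.68 1.38 2.61] T [ 0.238 -0.629 -0.02 ] w -0.0 ff 2.1 j6 0.24
```

>>> carry_out --moves '[0,-0.03,0,0,0,0,0,0,-0.06,0,0,0,0,0,0,-0.08,0,0,0,0,0,0,-0.08,0,0,0,0,0]'

```text
clock: 22.0
tool_pos: [614.5, 100.6, 114.2]
tool_rot: [0.752, 0.659, 0.002, 0.001]
ft_force: [11.2, 5.1, -1.5]
width: -0.1
finger_force: 5.0
```

Run:
```python
from h import *
from station import robot
st();w=robot.snapshot("wrist");np.savez("w6.npz",**{k:np.array(v) for k,v in w.items()})
s=robot.snapshot("side")
cv2.imwrite("pics/c6.png",np.hstack([w["pixels"][150:400,180:480],cv2.resize(s["pixels"][180:290,220:340],None,fx=2.2727,fy=2.2727)[:250,:270]]))
```

```text
t 22.0 F [-27.9  27.1 114.2] theta -0.0 f [11.18  5.13 -1.51] T [ 0.76  -1.744 -0.074] w -0.1 ff 5.0 j6 0.24
```

View pics/c6.png

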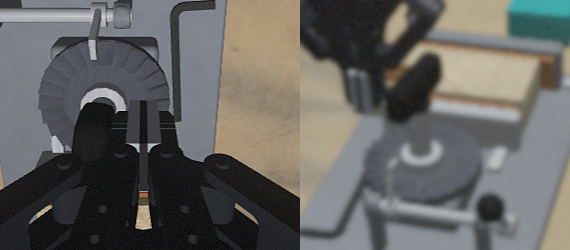

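The closed fingers touch the bar's far side (left crop about (125,130)). They are pushing its -x end back and the resistance is small, so I continue.

>>> carry_out --moves '[0,-0.03,0,0,0,0,0,0,-0.06,0,0,0,0,0,0,-0.08,0,0,0,0,0,0,-0.08,0,0,0,0,0]'

```text
clock: 22.5
tool_pos: [612.5, 101.2, 114.4]
tool_rot: [0.752, 0.659, 0.003, 0.002]
ft_force: [16.6, 6.5, -4.8]
width: -0.2
finger_force: 7.8
```

Run:
```python
from h import *
st()
```

```text
t 22.5 F [-28.2  25.1 114.4] theta -0.0 f [16.56  6.45 -4.82] T [ 0.922 -2.694 -0.121] w -0.2 ff 7.8 j6 0.24
```

>>> carry_out --moves '[0,-0.03,0,0,0,0,0,0,-0.06,0,0,0,0,0,0,-0.08,0,0,0,0,0,0,-0.08,0,0,0,0,0]'

```text
clock: 22.9
tool_pos: [610.5, 101.8, 114.6]
tool_rot: [0.752, 0.659, 0.004, 0.002]
ft_force: [23.2, 6.6, -8.1]
width: 0.0
finger_force: 10.4
```

Run:
```python
from h import *
st()
```

```text
t 22.9 F [-28.6  23.  114.6] theta 0.0 f [23.16  6.57 -8.08] T [ 1.164 -3.562 -0.153] w 0.0 ff 10.4 j6 0.25
```

>>> carry_out --moves '[0,0,0,0,0,0,0,0,0,0,0,0,0,0,0,0,0,0,0,0,0,0,0,0,0,0,0,0,0,0,0,0,0,0,0]'

```text
clock: 23.4
tool_pos: [610.5, 101.8, 114.6]
tool_rot: [0.752, 0.659, 0.004, 0.002]
ft_force: [22.9, 7.3, -8.2]
width: -0.1
finger_force: 10.3
```

Run:
```python
from h import *
st()
```

```text
t 23.4 F [-28.6  23.  114.6] theta 0.0 f [22.87  7.27 -8.21] T [ 1.185 -3.552 -0.19 ] w -0.1 ff 10.3 j6 0.25
```

The push-back force rises linearly, which means a springy stop with its rest position near 13.5°. I retreat gently and go to throw the lever back.

>>> carry_out --moves '[0,0.05,0,0,0,0,0,0,0.1,0,0,0,0,0,0,0.15,0,0,0,0,0,0,0.2,0,0,0,0,0,0,0.25,0,0,0,0,0,0,0.4,0,0,0,0,0,0,0.5,-1.0,0,0,0,0,0,0.5,-2.0,0,0,0,0,0,0.5,-2.2,0,0,0,0,0,0.5,-2.2,0,0,0,0]'

```text
clock: 24.4
tool_pos: [626.4, 98.2, 202.9]
tool_rot: [0.752, 0.659, 0.001, 0.001]
ft_force: [-0.3, -0.4, -0.4]
width: -0.2
finger_force: 0.0
```

Run:
```python
from h import *
from station import robot
go(-150,-85,200,82.5);go(-150,-85,102,82.5)
w=robot.snapshot("wrist");print(bar(w,60,45)[3],bar(w,60,50)[3])
```

```text
t 24.4 F [-27.1  39.3 202.9] shift [ 3.072 -3.107  0.067] turn [ 0.021 -0.005  0.003]
t 24.4 F [-27.1  39.3 202.9] shift [ 3.07  -3.113  2.517] turn [ 0.021 -0.005  0.003]
11.623316492623237 11.854062313135962
```

>>> carry_out --moves '[3.07,-3.11,0,0,0,0,0,3.07,-3.11,0,0,0,0,0,3.07,-3.11,0,0,0,0,0,3.07,-3.11,0,0,0,0,0,3.07,-3.11,0.8,0,0,0,0,3.07,-3.11,1.6,0,0,0,0,3.07,-3.11,2.4,0,0,0,0,3.07,-3.11,2.52,0,0,0,0,2.7,-3.11,2.52,0,0,0,0,2.5,-3.11,2.52,0,0,0,0]'

```text
clock: 25.45
tool_pos: [515.1, 212.4, 101.0]
tool_rot: [0.752, 0.659, -0.0, -0.0]
ft_force: [-0.6, 0.5, 0.5]
width: 0.1
finger_force: 0.0
```

Run:
```python
from h import *
st();go(-60,-85,102,82.5)
```

```text
t 25.45 F [-125.8  -86.   101. ] theta -0.02 f [-0.64  0.47  0.5 ] T [-0.043 -0.001 -0.017] w 0.1 ff 0.0 j6 0.47
t 25.45 F [-125.8  -86.   101. ] shift [-1.645  0.024 -0.024] turn [-0.005  0.004  0.004]
```

>>> carry_out --moves '[-0.15,0.02,0,0,0,0,0,-0.3,0.02,0,0,0,0,0,-0.45,0.02,0,0,0,0,0,-0.6,0.02,0,0,0,0,0,-0.75,0.02,0,0,0,0,0,-0.9,0.02,0,0,0,0,0,-1.05,0.02,0,0,0,0,0,-1.2,0.02,0,0,0,0,0,-1.35,0.02,0,0,0,0,0,-1.45,0.02,0,0,0,0,0]'

```text
clock: 26.45
tool_pos: [508.5, 155.4, 100.6]
tool_rot: [0.752, 0.659, -0.0, -0.0]
ft_force: [-0.8, -0.5, 1.1]
width: 0.1
finger_force: 0.0
```

>>> carry_out --moves '[0.2,0,0,0,0,0,0,0.4,0,-0.5,0,0,0,0,0.4,0,-1.5,0,0,0,0,0.4,0,-2.5,0,0,0,0,0.4,0,-3,0,0,0,0,0.4,0,-3,0,0,0,0]'

```text
clock: 27.05
tool_pos: [512.4, 172.9, 223.8]
tool_rot: [0.752, 0.66, 0.002, 0.001]
ft_force: [0.1, -1.0, -1.0]
width: -0.0
finger_force: 0.0
```

Run:
```python
from h import *
from station import robot
st();s=robot.snapshot("side");s0=load("side0.npz")
for a in(s0,s):
    i=np.argwhere(a["pixels"][228:256,303:328].max(2)<60);print("ball",i.mean(0)[::-1]+[303,228],len(i))
for x,z in((-30,105),(-34,108),(-38,110.5)):print(proj(s,W(x,-85,z)))
w=robot.snapshot("wrist");np.savez("w7.npz",**{k:np.array(v) for k,v in w.items()});print(proj(w,W(0,0,128)))
cv2.imwrite("pics/c7.png",np.hstack([w["pixels"][:,120:520],cv2.resize(s["pixels"][180:290,220:330],(400,400))]))
go(0,0,230,67)
```

```text
t 27.05 F [-86.3 -83.5 223.8] theta -0.04 f [ 0.11 -1.   -0.97] T [-0.019 -0.046  0.034] w -0.0 ff 0.0 j6 0.4
ball [314.5    241.3375] 80
ball [313.7037037 241.5308642] 81
[315.73937318 241.19310882]
[315.08153385 241.24338126]
[314.42339882 241.5432429 ]
[422.9265061  298.44311264]
t 27.15 F [-85.5 -85.1 220.8] shift [-2.136  2.127 -0.23 ] turn [ 0.006 -0.005  2.588]
```

View pics/c7.png

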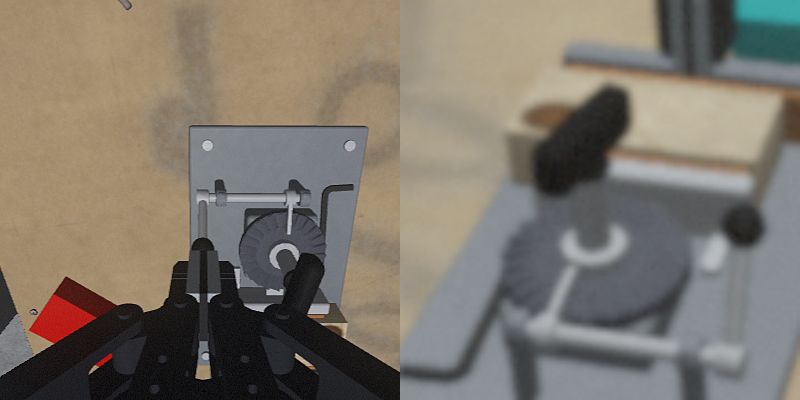

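The pawl nose lies in the teeth: the right crop shows the nose on the wheel and the ball upright at (742,225). The knob rests slightly off its stop, so I grasp it and check gently.

Run:
```python
from h import *
go(-1.2,-0.3,230,70);go(-1.2,-0.3,107,70)
```

```text
t 27.15 F [-85.5 -85.1 220.8] shift [-2.106  2.119 -0.23 ] turn [ 0.006 -0.004  2.088]
t 27.15 F [-85.5 -85.1 220.8] shift [-2.108  2.117  2.845] turn [ 0.006 -0.004  2.088]
```

>>> carry_out --moves '[-2.11,2.12,-0.2,0,0,2.09,40,-2.11,2.12,-0.2,0,0,2.09,40,-2.11,2.12,-0.2,0,0,2.09,40,-2.11,2.12,-0.2,0,0,2.09,40,-2.11,2.12,0.6,0,0,2.09,40,-2.11,2.12,1.4,0,0,2.09,40,-2.11,2.12,2.2,0,0,2.09,40,-2.11,2.12,2.84,0,0,2.09,40,-2.11,2.12,2.84,0,0,2.09,40,-2.11,2.12,2.84,0,0,2.09,40]'

```text
clock: 28.15
tool_pos: [582.9, 77.7, 106.8]
tool_rot: [0.819, 0.574, -0.001, -0.001]
ft_force: [0.8, 0.8, 0.4]
width: 40.1
finger_force: 0.0
```

Run:
```python
from h import *
from station import robot
st();w=tilt();go(-1.2,-0.3,107,70)
c=[]
for k in range(3):
    a=robot.snapshot("side");i=np.argwhere(a["pixels"][228:256,303:328].max(2)<60);c.append(i.mean(0)[::-1]+[303,228])
print(np.array(c).round(2).tolist())
```

```text
t 28.15 F [ -1.1  -1.2 106.8] theta 12.46 f [0.76 0.77 0.37] T [-0.024 -0.003 -0.03 ] w 40.1 ff 0.0 j6 0.43
tilt 0.07 col 327.8 wid 42.0 15
t 28.2 F [ -1.1  -0.4 107.7] shift [0.002 0.002 0.017] turn [-0.    -0.001  0.004]
[[313.73, 241.56], [313.76, 241.51], [313.7, 241.57]]
```

>>> carry_out --moves '[0,0,0,0,0,0,30,0,0,0,0,0,0,20,0,0,0,0,0,0,10,0,0,0,0,0,0,10,0,0,0,0,0,0,10,0,0,0,0,0,0,10]' --force 30

```text
clock: 28.95
tool_pos: [584.1, 77.1, 107.8]
tool_rot: [0.819, 0.573, 0.0, 0.0]
ft_force: [-1.7, 0.1, 7.3]
width: 17.6
finger_force: 28.9
```

Run:
```python
from h import *
st();tilt()
```

```text
t 28.95 F [ -0.6   0.  107.8] theta 12.53 f [-1.67  0.06  7.34] T [ 0.006  0.209 -0.048] w 17.6 ff 28.9 j6 0.43
tilt -0.66 col 323.8 wid 42.0 15
```

>>> carry_out --moves '[0,0,0,0,0,-0.15,10,0,0,0,0,0,-0.3,10,0,0,0,0,0,-0.3,10]'

```text
clock: 29.3
tool_pos: [584.0, 77.1, 107.7]
tool_rot: [0.81, 0.586, 0.0, 0.0]
ft_force: [-2.3, -0.2, 8.1]
width: 17.5
finger_force: 29.6
```

Run:
```python
from h import *
from station import robot
st();tilt()
c=[]
for k in range(2):
    a=robot.snapshot("side");i=np.argwhere(a["pixels"][228:256,303:328].max(2)<60);c.append(i.mean(0)[::-1]+[303,228])
print(np.array(c).round(2).tolist())
```

```text
t 29.3 F [ -0.6  -0.  107.7] theta 10.7 f [-2.33 -0.15  8.12] T [-0.032  0.252 -0.065] w 17.5 ff 29.6 j6 0.4
tilt -0.77 col 323.9 wid 42.0 15
[[313.7, 241.53], [313.73, 241.59]]
```

>>> carry_out --moves '[0,0,0,0,0,-0.2,10,0,0,0,0,0,-0.4,10,0,0,0,0,0,-0.6,10,0,0,0,0,0,-0.6,10]'

```text
clock: 29.85
tool_pos: [584.0, 77.0, 107.8]
tool_rot: [0.791, 0.612, 0.0, 0.0]
ft_force: [-1.6, -0.8, 8.2]
width: 17.7
finger_force: 31.3
```

```bash
cat >> h.py <<'E'
def ball():
    from station import robot
    a=robot.snapshot("side");i=np.argwhere(a["pixels"][228:256,303:328].max(2)<60);print("ball",(i.mean(0)[::-1]+[303,228]).round(2))
E
python3 - <<'E'
from h import *
st();tilt();ball()
E
```

```text
t 29.85 F [ -0.5  -0.  107.8] theta 7.1 f [-1.6  -0.78  8.17] T [-0.118  0.228 -0.271] w 17.7 ff 31.3 j6 0.33
tilt -0.3 col 324.4 wid 42.0 15
ball [313.88 241.49]
```

>>> carry_out --moves '[0,0,0,0,0,-0.2,10,0,0,0,0,0,-0.4,10,0,0,0,0,0,-0.5,10,0,0,0,0,0,-0.5,10,0,0,0,0,0,-0.5,10]'

```text
clock: 30.45
tool_pos: [584.0, 77.0, 107.7]
tool_rot: [0.775, 0.632, 0.0, 0.0]
ft_force: [-1.7, -1.2, 8.6]
width: 17.3
finger_force: 33.2
```

Run:
```python
from h import *
st();tilt();ball()
```

```text
t 30.45 F [-5.000e-01 -1.000e-01  1.077e+02] theta 4.15 f [-1.66 -1.24  8.63] T [-0.181  0.288 -0.441] w 17.3 ff 33.2 j6 0.28
tilt -1.36 col 324.7 wid 42.0 15
ball [314.15 241.44]
```

>>> carry_out --moves '[0,0,0,0,0,0.4,10,0,0,0,0,0,0.8,10,0,0,0,0,0,1.2,10,0,0,0,0,0,1.6,10,0,0,0,0,0,2.0,10,0,0,0,0,0,2.4,10,0,0,0,0,0,2.65,10,0,0,0,0,0,2.65,10]' --force 40

```text
clock: 31.35
tool_pos: [584.1, 77.1, 107.8]
tool_rot: [0.855, 0.518, 0.0, 0.0]
ft_force: [-1.7, 0.4, 8.3]
width: 17.3
finger_force: 39.1
```

```bash
cat >> h.py <<'E'
def feel(n=10):
    from station import robot
    A=[]
    for k in range(n):
        robot.snapshot("top");o=robot.get_obs();x=R.from_quat(o["tool_rot"]).as_matrix()[:,0]
        A.append([82.5-np.degrees(np.arctan2(x[1],x[0])),o["wrist_torque"][2],*o["ft_force"]])
    A=np.array(A);print("t",round(o["clock"],2),"theta",A[:,0].mean().round(2),"Tz",A[:,1].round(3),"mean",A[3:,1].mean().round(4),"f",A.mean(0)[2:].round(1))
E
python3 - <<'E'
from h import *
tilt();ball();feel()
E
```

```text
tilt -0.37 col 323.6 wid 42.0 15
ball [314.2  241.44]
t 31.95 theta 20.03 Tz [ 0.032  0.024  0.018 -0.021  0.048  0.044 -0.018 -0.019  0.033 -0.018] mean 0.007 f [-1.8  0.1  9.1]
```

>>> carry_out --moves '[0,0,0,0,0,0.4,10,0,0,0,0,0,0.8,10,0,0,0,0,0,1.2,10,0,0,0,0,0,1.6,10,0,0,0,0,0,2.0,10,0,0,0,0,0,2.4,10,0,0,0,0,0,2.5,10,0,0,0,0,0,2.5,10]'

```text
clock: 32.75
tool_pos: [584.0, 77.1, 107.8]
tool_rot: [0.915, 0.402, 0.0, 0.0]
ft_force: [-1.8, 0.5, 9.3]
width: 17.1
finger_force: 39.1
```

Run:
```python
from h import *
tilt();ball();feel(12)
```

```text
tilt -0.26 col 323.6 wid 42.0 15
ball [314.31 241.38]
t 33.45 theta 35.03 Tz [ 0.068  0.027  0.019  0.015  0.009  0.018  0.036  0.054  0.062  0.063
 -0.008  0.028] mean 0.0307 f [-2.1  0.6  9.1]
```

>>> carry_out --moves '[0,0,0,0,0,0.4,10,0,0,0,0,0,0.8,10,0,0,0,0,0,1.2,10,0,0,0,0,0,1.33,10,0,0,0,0,0,1.33,10]'

```text
clock: 33.95
tool_pos: [584.0, 77.1, 107.8]
tool_rot: [0.941, 0.338, 0.0, 0.0]
ft_force: [-2.3, 0.4, 8.2]
width: 17.0
finger_force: 39.0
```

Run:
```python
from h import *
feel(14)
```

```text
t 34.65 theta 43.01 Tz [0.015 0.056 0.056 0.073 0.11  0.088 0.105 0.049 0.052 0.011 0.08  0.059
 0.084 0.059] mean 0.07 f [-2.2  1.1  9.1]
```

>>> carry_out --moves '[0,0,0,0,0,0.4,10,0,0,0,0,0,0.8,10,0,0,0,0,0,1.2,10,0,0,0,0,0,1.6,10,0,0,0,0,0,2.0,10,0,0,0,0,0,2.2,10,0,0,0,0,0,2.2,10]'

```text
clock: 35.35
tool_pos: [583.9, 77.2, 107.8]
tool_rot: [0.974, 0.227, 0.0, -0.0]
ft_force: [-1.9, 1.1, 10.1]
width: 17.1
finger_force: 38.9
```

Run:
```python
from h import *
tilt();ball();feel(24)
```

```text
tilt 0.26 col 323.2 wid 42.0 15
ball [313.81 241.44]
t 36.65 theta 56.2 Tz [0.173 0.095 0.188 0.152 0.122 0.159 0.128 0.108 0.136 0.142 0.136 0.116
 0.15  0.122 0.169 0.178 0.09  0.164 0.154 0.162 0.115 0.128 0.198 0.12 ] mean 0.1405 f [-2.8  1.4  9.4]
```

>>> carry_out --moves '[0,0,0,0,0,0.3,10,0,0,0,0,0,0.6,10,0,0,0,0,0,0.9,10,0,0,0,0,0,1.05,10,0,0,0,0,0,1.05,10,0,0,0,0,0,1.05,10]'

```text
clock: 37.25
tool_pos: [583.8, 77.2, 107.8]
tool_rot: [0.985, 0.174, 0.0, -0.0]
ft_force: [-4.0, 0.7, 9.8]
width: 17.9
finger_force: 39.2
```

Run:
```python
from h import *
tilt();ball();feel(12)
```

```text
tilt -0.36 col 323.1 wid 42.0 15
ball [314.54 241.3 ]
t 37.95 theta 62.5 Tz [0.188 0.132 0.179 0.163 0.183 0.191 0.236 0.178 0.194 0.155 0.191 0.181] mean 0.1857 f [-3.   1.7  9.6]
```

>>> carry_out --moves '[0,0,0,0,0,-0.1,10,0,0,0,0,0,-0.2,10,0,0,0,0,0,-0.3,10,0,0,0,0,0,-0.35,10,0,0,0,0,0,-0.35,10]'

```text
clock: 38.45
tool_pos: [583.9, 77.2, 107.8]
tool_rot: [0.981, 0.192, 0.0, -0.0]
ft_force: [-3.9, 0.7, 9.5]
width: 17.3
finger_force: 39.2
```

Run:
```python
from h import *
tilt();ball();feel(6)
```

```text
tilt 0.15 col 323.2 wid 42.0 15
ball [314.81 241.32]
t 38.85 theta 60.4 Tz [0.091 0.177 0.082 0.101 0.093 0.083] mean 0.0923 f [-3.1  0.9 10.1]
```

>>> carry_out --moves '[0,0,0,0,0,0,19,0,0,0,0,0,0,22,0,0,0,0,0,0,30,0,0,0,0,0,0,50,0,0,0,0,0,0,50,0,0,-0.4,0,0,0,50,0,0,-1.2,0,0,0,50,0,0,-2.2,0,0,0,50,0,0,-3,0,0,0,50,0,0,-3,0,0,0,50]'

```text
clock: 39.85
tool_pos: [586.1, 77.3, 231.5]
tool_rot: [0.981, 0.192, 0.003, 0.0]
ft_force: [0.8, -0.4, -1.1]
width: 50.4
finger_force: 0.0
```

Run:
```python
from h import *
from station import robot
ball();st()
for k in range(3):
    w=robot.snapshot("wrist");print(bar(w,60,45)[3],bar(w,60,50)[3])
s=robot.snapshot("side")
cv2.imwrite("pics/c8.png",np.hstack([w["pixels"][100:330,210:440],cv2.resize(s["pixels"][170:300,210:340],(230,230))]))
```

```text
ball [314.76 241.14]
t 39.9 F [ -0.8   0.9 229.2] theta 60.4 f [-0.1   0.19 -0.4 ] T [-0.057 -0.022  0.022] w 50.0 ff 0.0 j6 1.26
60.45925318841735 60.45925318841735
60.45996674600794 60.45996674600794
60.40423631622342 60.40423631622342
```

View pics/c8.png

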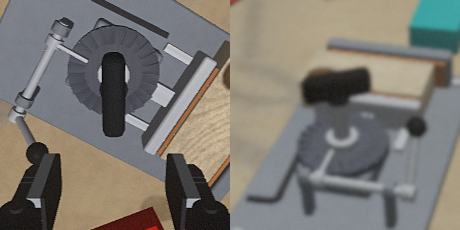

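The bar rests at 60.4°, the fourth click. The pawl nose is in the teeth with the ball upright at side crop (415,127), the wood is in place and the hand is clear, so I hand in.

```bash
python3 -c "
from station import robot
print(robot.hand_in())"
```

```text
the job is handed in; nothing more can be done
None
```

I handed the job in at about 40 s of the 72 s allowed. The pawl is holding the knob at its fourth click (60°), and the torque I felt puts the grip on the wood at about 13–14 N, inside the 5–16 N window. No verdict came back. On the way, the knob kept springing about 13° off its stop when released, so I dropped the pawl and then pressed the knob back to about 4–5° by hand before winding up.

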